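Load the fresh-cheese press and wind it down

TASK

Push the perforated cheese mould by its blue handle fully home against the stop under the little screw press, then wind the press down by the free-spinning black grip of its crank, clockwise seen from above, until you feel the steel pressing plate meet the mould's wooden lid, and about half a turn more so that the cheese stays firmly pressed; let go and leave it wound down. The height of the lid is unknown, so go by feel, and do not overtighten: stay well short of a full turn past the first touch. Leave the mug, jars, shaker and glass standing round the work where they are.

Things in the scene. Friction and masses are not known exactly. Their poses are not given: they have to be found in the camera images.
- press: screw press fixed to the worktop: white base 12 mm high, 112 to 130 mm wide, from 60 mm behind to 125 mm before its origin; two steel columns 120 mm apart, aluminium beam at 150 to 174 mm height (nuts up to 186 mm). Origin: on the worktop, on the screw's vertical axis. +z up; +y is the way in which the mould is pushed home (the open side is -y), the columns stand at +-x
- press_seat (a point): point on the screw's axis on top of the base (12 mm above the worktop) where the centre of the mould's underside must come to stand. Two rails 94 mm apart, 11 mm high, flared at the open end, lead to it; a curved stop behind it touches the mould when it is fully home, within 1 mm of this point. Axes as the press
- press_foot: round steel pressing plate, 60 mm diameter, hanging on the screw, sprung: it yields upward 1 mm for each 15 N, up to 14 mm. Origin: centre of its underside, about 100 mm above the worktop at the start. It goes straight down 12 mm a clockwise turn of the crank; it first touches the wooden lid 1.4 to 3.1 turns from the start, depending on how full the mould is
- crank_pivot (a point): the point on the screw's vertical axis at the height of grip_center; centre of the circle that the grip runs on. It goes down with the screw, 12 mm a turn. The steel hub below it (28 mm across) ends 18 mm under this point
- grip_center (a point): middle of the crank's free-spinning upright black grip: 22 mm diameter, 48 mm long (24 mm above and below this point), 50 mm from crank_pivot; the steel crank arm's top lies 28 mm below it. About 277 mm above the worktop at the start, 12 mm lower after each clockwise turn. At the start the crank points to the press's +y, within 1 rad
- crank (a joint): angle of the crank, rad, growing clockwise seen from above, which winds the press down (12 mm a turn); -1 to 1 at the start. Free, it drags with about 5.4 N along the grip's circle (0.27 N m); past the touch the drag grows by 1.1 N for each radian, 3.4 N at half a turn past it. It stays where it is left
- mould: white perforated round cheese mould, 90 mm diameter, 60 mm high, about 0.45 kg, standing loose on the press's base between the rails, 62 to 80 mm short of its seat. Origin: centre of its underside; +z up, its handle points along its -y. In it a rigid round wooden lid, top 52 mm across and somewhere from 8 mm above to 6 mm below the rim: not measured, it does not yield
- mould_handle (a point): point on the mould's blue bar handle, at the middle of its height, 115 mm from the mould's axis and 46 mm above its underside. The bar is 16 mm wide, 14 mm high, level, and runs straight out from 46 to 146 mm from the mould's axis along its -y
- mug: bystander: terracotta mug, 82 mm wide, 90 mm high, origin centre of its underside
- pepper_jar: bystander: spice jar with a dark cap, 44 mm diameter, 105 mm high, origin centre of its underside
- cinnamon_jar: bystander: spice jar with a green cap, 46 mm diameter, 106 mm high, origin centre of its underside
- shot_glass: bystander: small glass, 46 mm diameter, 59 mm high, origin centre of its underside
- salt_shaker: bystander: salt shaker, 44 mm diameter, 90 mm high, origin centre of its underside

How it is judged:
By the outcome, as a careful person would: the job done as asked, in the order asked, and still so for the second after the job is handed in, with the robot touching nothing.
It also fails if it takes over 72 s, if anything falls off the work surface, if the arm or the gripper's body presses on something with over 40 N, if the wrist force passes 120 N, or if a joint passes its speed limit or range.

ROBOT

A 6-joint arm with a two-finger parallel gripper is mounted at the origin on a cart in front of the work surface, level with it; the furniture and walls round the work are solid. World frame = base frame: x ahead of the robot, y to its left, z up, the work surface at z = 0. Lengths are in mm, angles in rad, forces in N, time in s.
With the tool pointing down it reaches from about 350 to 975 mm from the base axis. Payload 7.1 kg.
Tool frame: the origin (TCP) lies midway between the tips of the shut fingers; the grasp point (between the pads) lies 19 mm behind it (ctrl.grasp_offset is the distance from the TCP to the grasp point, in mm); z points along the fingers, y is the line along which they close (so a half turn about z gives the same grasp; the last joint's range is limited). The gripper opens to 88 mm and grips with 3 to 60 N. Pads are 20 mm wide; open, the fingers measure 115 mm over their backs; the gripper's body (75 mm by 178 mm) begins 61 mm behind the grasp point.
Start: joints at [1.171, 0.423, 1.63, -0, 1.089, -0.019], TCP at [232.257, 580.225, 222.675] pointing down, gripper open.
Joint ranges: [-3, 3], [-0.9, 2.11], [0.09, 2.58], [-1.31, 4.45], [0.11, 2.69], [-2.54, 2.54]. Speed limits (rad/s): [2.39, 2.39, 3.01, 3.14, 3.14, 3.14].

INTERFACE

Orientations are given as a rotation vector (axis times angle).
In Python, from workcell import ctrl gives the robot as it stands. The module is installed in compiled form; this text tells all that it offers.
- The arm moves only by the tool servo_tool, never from a script. Its argument "rows" is a list of rows, each a list of 7 numbers: the turn, a rotation vector about the tool's x, y, z as a fraction of full scale, then the shift along the tool's x, y, z as a fraction of full scale, then the finger opening in mm, from 0 to 87.8. A call has 1 to 10 rows; each row is the pose to reach, as a shift and turn from the pose commanded when the call began, along the tool's axes at that moment; what a row does not reach only later rows make up. Full scale, the value 1, is 20 cm for a shift and 1.5 rad for a turn. A row lasts 1/8 s, in which the tool goes at most 62.5 mm and 10.7 degrees, less where a joint would pass 70% of its speed; a pose out of reach is approached as far as the arm can. A call with a number of a shift or a turn outside -1 to 1 is refused whole. A call with a gripper value outside its range is refused whole. The fingers move at their own pace and stop on an object; the grip force is fixed at half the most. Time passes only in rows, so rows that repeat a pose let the fingers close. It gives the time, the measured TCP pose, the force, the opening and the grip force at its end, in the units of the state.
- ctrl.get_obs(): the state, without advancing time (a new reading comes with each control period).
- ctrl.get_image(name): name is "scene" or "top" or "wrist"; returns (picture, depth): 400x640x3 uint8, red, green, blue; 400x640 float32, mm along the optical axis (not along the pixel's ray), 0 where there is no reading.
- ctrl.camera_info(name): a dict with "intrinsics" (3x3 intrinsics, pixels), "R" (3x3) and "t" (3): a world point X has camera coordinates R X + t. Camera axes: x right, y down, z forward; pixel columns grow to the right and rows downward; lengths in mm; the calibration is good to about 2 mm. A picture is of the moment at which its call begins: read the wrist's pose just before it. camera_info takes no time and is no camera call; for the wrist camera it gives the pose at the moment of the call.
- ctrl.close_job(): hands the job in; it is judged then, once.
The state is a dict: "t": time; "qpos": joint angles; "qvel": joint speeds; "joint_torque": joint torques, N m; "ee_pos": TCP position; "orientation": TCP orientation; "ft_force": force on the tool from outside, world axes, zero at the start; "moment": the same for the moment, N m; "width": finger opening in mm; "grasp_force": force on a finger pad.
Only numpy, scipy, OpenCV 4.12 (cv2) and the standard library are available. Lean on these libraries where they do the work, as an engineer would, in place of code of your own. Each camera call takes 0.05 s, during which the arm holds its last target. There are 200 camera calls.

## Working session

There is one attempt and no reset: what is moved stays moved. The work goes in short steps, Python scripts to look and compute and a tool call to move; the robot and the scene stay as the last step left them, time stands still between calls to the robot, and variables do not carry over. Pictures are saved under pics/ and viewed, at most 10 in all, crops included, and the job is handed in when it is done.

Besides the shell and the picture viewer there is one more tool, called after "Request:" by a JSON object that holds its "name" and its "arguments". servo_tool: Moves the arm, as the interface text tells. Its arguments: {"type":"object","properties":{"rows":{"type":"array","items":{"type":"array","items":{"type":"number"}}}},"required":["rows"]}

```bash
mkdir -p pics
cat > h.py <<'E'
import numpy as np, cv2
from scipy.spatial.transform import Rotation as Ro
from workcell import ctrl
def grab(n,save=None):
    ci=ctrl.camera_info(n); im,d=ctrl.get_image(n)
    if save: cv2.imwrite('pics/'+save,im[:,:,::-1])
    return im,d,ci
def pts(d,ci):
    v,u=np.mgrid[0:400,0:640]; K=ci['intrinsics']
    c=np.dstack([(u-K[0,2])/K[0,0]*d,(v-K[1,2])/K[1,1]*d,d])
    return (c-np.array(ci['t']).ravel())@np.array(ci['R'])  # R^T(c-t)
def obs():
    o=ctrl.get_obs(); print({k:np.round(o[k],3).tolist() for k in('t','qpos','ee_pos','orientation','ft_force','moment','width')}); return o
E
python3 - <<'E'
from h import *
o=obs(); print(Ro.from_rotvec(o['orientation']).as_matrix().round(3))
for n in('scene','top'):
    im,d,ci=grab(n,n+'0.png'); P=pts(d,ci); np.savez(n+'.npz',im=im,d=d,P=P)
    R=np.array(ci['R']);print(n,(-R.T@np.array(ci['t']).ravel()).round(),R[2].round(2))
E
```

```text
{'t': 0.0, 'qpos': [1.171, 0.424, 1.631, 0.0, 1.089, -0.019], 'ee_pos': [232.027, 579.727, 221.913], 'orientation': [-0.594, -3.085, 0.002], 'ft_force': [-0.154, -0.434, -0.698], 'moment': [-0.021, 0.01, -0.014], 'width': 87.515}
[[-0.928  0.372 -0.001]
 [ 0.372  0.928 -0.001]
 [ 0.    -0.002 -1.   ]]
scene [-618.  765.  853.] [ 0.75 -0.48 -0.45]
top [-216.   20. 1521.] [ 0.47  0.02 -0.88]
```

View pics/scene0.png

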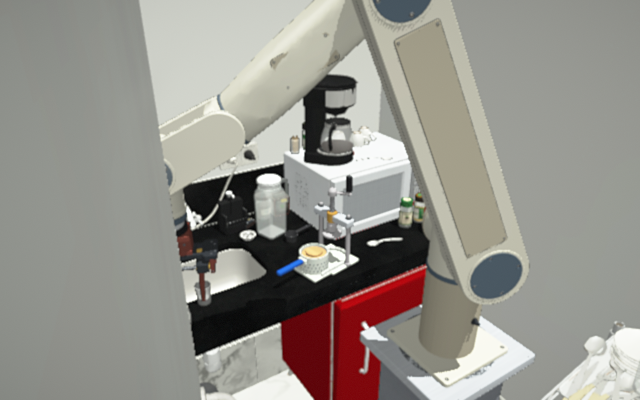

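View pics/top0.png

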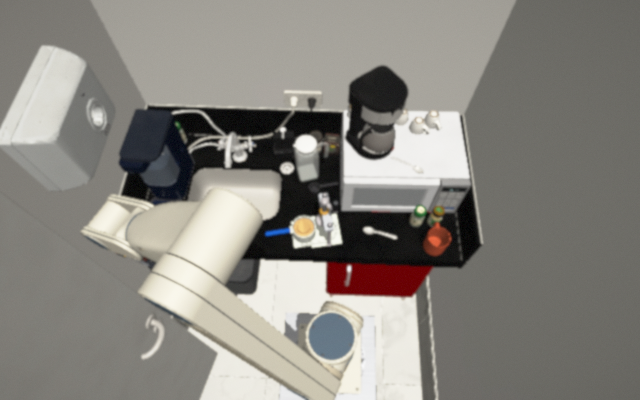

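The scene view shows the mould at about (315,258) with its handle at (290,268), the press at (335,225) and the grip at (349,185). In the top view the lid is at (303,228), the handle at (278,232) and the press at (325,210), so the mould is pushed towards world -y.

Run:
```python
from h import *
for n,box in(('scene',(150,290,260,370)),('top',(180,260,255,360))):
    z=np.load(n+'.npz'); im,P=z['im'],z['P']; a,b,c,e=box
    hsv=cv2.cvtColor(im,cv2.COLOR_RGB2HSV); m0=np.zeros((400,640),bool); m0[a:b,c:e]=1
    H,S,V=[hsv[...,i].astype(int) for i in range(3)]
    for nm,m in(('blue',(H>100)&(H<130)&(S>150)&(V>80)),('wood',(H>8)&(H<25)&(S>70)&(V>120)),('grip',(V<45)&(P[...,2]>240)&(P[...,2]<320)),('beam',(P[...,2]>140)&(P[...,2]<190)&(V>70)),('hub/high',(P[...,2]>195)&(P[...,2]<330)),('base',(V>170)&(S<40)&(P[...,2]>5)&(P[...,2]<20))):
        m=m&m0; q=P[m]
        if len(q)<3: print(n,nm,len(q));continue
        v,u=np.nonzero(m)
        print(n,nm,len(q),'px',u.mean().round(1),v.mean().round(1),'med',np.median(q,0).round(),'lo',np.percentile(q,5,0).round(),'hi',np.percentile(q,95,0).round())
        if nm in('blue','base'):
            r=cv2.minAreaRect(q[:,:2].astype(np.float32)); print('  rect',np.round(r[0]),np.round(r[1]),round(r[2],1))
    im2=cv2.resize(im[a:b,c:e],None,fx=5 if n=='scene' else 7,fy=5 if n=='scene' else 7,interpolation=cv2.INTER_CUBIC)[:600,:800]
    cv2.imwrite(f'pics/{n}c.png',im2[:,:,::-1])
```

```text
scene blue 181 px 288.3 267.2 med [432. 211.  64.] lo [420. 165.   2.] hi [530. 251.  69.]
  rect [-41. 441.] [  79. 1320.] 64.1
scene wood 294 px 318.2 241.8 med [459. 105.  76.] lo [432.  40.  67.] hi [479. 139. 182.]
scene grip 469 px 328.1 161.5 med [681. -67. 260.] lo [ 432. -155.  244.] hi [745.   5. 283.]
scene beam 2088 px 312.7 194.3 med [645.   3. 169.] lo [ 415. -150.  143.] hi [934. 145. 187.]
scene hub/high 3356 px 323.2 168.2 med [671. -50. 234.] lo [ 459. -217.  201.] hi [939. 110. 277.]
scene base 542 px 328.3 260.8 med [435.  43.  14.] lo [401. -27.   9.] hi [699. 151.  19.]
  rect [521.  54.] [390. 309.] 63.0
top blue 152 px 276.7 231.8 med [433. 211.  62.] lo [418. 172.  -3.] hi [474. 253.  70.]
  rect [129. 124.] [721.  91.] 16.3
top wood 335 px 306.0 224.6 med [457. 106.  71.] lo [426.  33.  61.] hi [487. 141. 181.]
top grip 32 px 335.7 207.3 med [429.  -6. 288.] lo [425. -13. 265.] hi [434.   4. 301.]
top beam 426 px 333.0 208.3 med [466.  18. 174.] lo [401. -82. 150.] hi [565.  49. 185.]
top hub/high 301 px 339.4 195.6 med [470.  -9. 233.] lo [427. -82. 202.] hi [569.  39. 301.]
top base 418 px 321.6 235.6 med [432.  43.  12.] lo [401. -26.   7.] hi [526. 142.  19.]
  rect [465.  65.] [135. 184.] 10.5
```

View pics/topc.png

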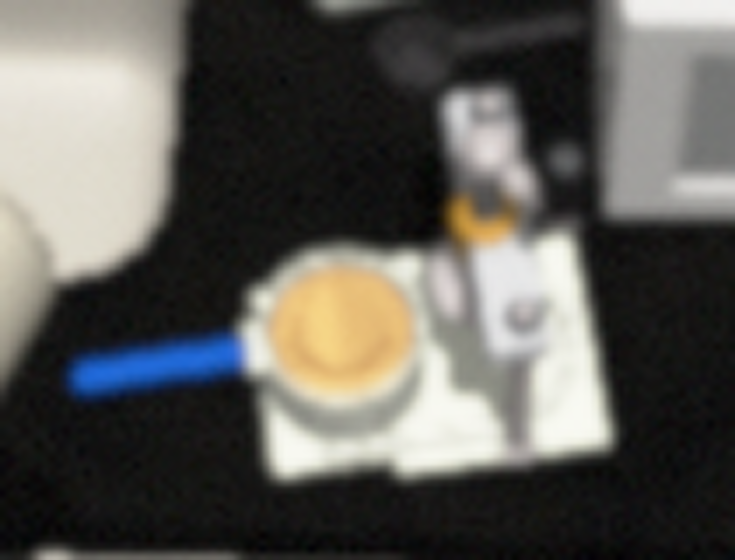

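Request:
{"name": "servo_tool", "arguments": {"rows": [[0,0,0.337,-0.845,-0.71,-0.52,60],[0,0,0.337,-0.845,-0.71,-0.52,60],[0,0,0.337,-0.845,-0.71,-0.52,60],[0,0,0.337,-0.845,-0.71,-0.52,60],[0,0,0.337,-0.845,-0.71,-0.52,60],[0,0,0.337,-0.845,-0.71,-0.52,60],[0,0,0.337,-0.845,-0.71,-0.52,60]]}}

```text
t: 0.98
ee_pos: [335.6, 386.2, 325.6]
orientation: [-1.345, -2.838, 0.003]
ft_force: [0.2, -0.2, -0.4]
width: 60.2
grasp_force: 0.0
```

Run:
```python
from h import *
o=obs(); R=Ro.from_rotvec(o['orientation']).as_matrix()
# tool goal: y along (.985,.17,0), z down
p=np.array([.17,-.985,0]); y=np.array([.985,.17,0]); z=np.array([0,0,-1.]); G=np.column_stack([np.cross(y,z),y,z])
print('shift',(R.T@(np.array([440,190,430])-o['ee_pos'])/200).round(3),'turn',(Ro.from_matrix(R.T@G).as_rotvec()/1.5).round(3))
ci=ctrl.camera_info('wrist');Rc=np.array(ci['R']);print('cam in tool',(R.T@(-Rc.T@np.array(ci['t']).ravel()-o['ee_pos'])).round(),(R.T@Rc[2]).round(2),ci['intrinsics'])
z=np.load('top.npz');P=z['P']
for u,v in((345,190),(350,180),(360,200),(307,145),(203,290)): print(u,v,P[v,u].round())
print('scene glass',np.load('scene.npz')['P'][288,200:208,:].round()[::3].tolist())
```

```text
{'t': 0.975, 'qpos': [0.832, 0.144, 1.766, 0.0, 1.233, 0.146], 'ee_pos': [335.578, 386.176, 325.633], 'orientation': [-1.345, -2.838, 0.003], 'ft_force': [0.19, -0.245, -0.407], 'moment': [-0.048, -0.004, -0.01], 'width': 60.193}
shift [-1.09  -0.218 -0.521] turn [-0.001  0.     0.343]
cam in tool [  66.    0. -162.] [-0.24 -0.    0.97] [[350.86593411   0.         318.79737389]
 [  0.         350.86593411 199.47494018]
 [  0.           0.           1.        ]]
345 190 [556. -39. 182.]
350 180 [570. -54. 229.]
360 200 [ 564. -101.   94.]
307 145 [725. 109. 216.]
203 290 [-31. 213. 865.]
scene glass [[207.0, 541.0, 256.0], [204.0, 536.0, 255.0], [467.0, 454.0, 60.0]]
```

Request:
{"name": "servo_tool", "arguments": {"rows": [[0,0,0.343,-1.0,-0.218,-0.521,60],[0,0,0.343,-1.0,-0.218,-0.521,60],[0,0,0.343,-1.0,-0.218,-0.521,60],[0,0,0.343,-1.0,-0.218,-0.521,60],[0,0,0.343,-1.0,-0.218,-0.521,60],[0,0,0.343,-1.0,-0.218,-0.521,60],[0,0,0.343,-1.0,-0.218,-0.521,60]]}}

```text
t: 1.85
ee_pos: [428.2, 204.2, 429.7]
orientation: [-2.022, -2.403, 0.003]
ft_force: [-0.2, 0.5, -0.4]
width: 59.8
grasp_force: 0.0
```

Run:
```python
from h import *
obs(); im,d,ci=grab('wrist','w1.png'); np.savez('w1.npz',im=im,d=d,P=pts(d,ci),K=ci['intrinsics'],R=ci['R'],t=ci['t'])
```

```text
{'t': 1.85, 'qpos': [0.42, 0.006, 1.688, 0.0, 1.45, 0.248], 'ee_pos': [428.21, 204.191, 429.668], 'orientation': [-2.022, -2.403, 0.003], 'ft_force': [-0.213, 0.539, -0.413], 'moment': [-0.065, 0.04, -0.054], 'width': 59.832}
```

View pics/w1.png

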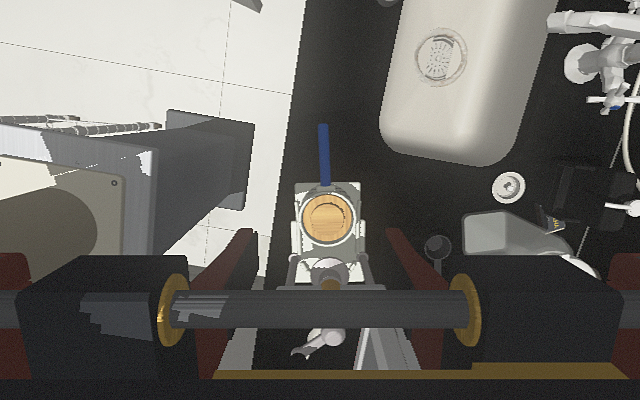

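The handle runs from (322,124) to (326,186), the lid is at (327,218), and the beam is near row 275 behind the fingers. The crank is at (330,338), pointing towards (297,353).

Run:
```python
from h import *
z=np.load('w1.npz'); im,P=z['im'],z['P']
hsv=cv2.cvtColor(im,cv2.COLOR_RGB2HSV); H,S,V=[hsv[...,i].astype(int) for i in range(3)]
m0=np.zeros((400,640),bool); m0[100:300,280:375]=1
def rayz(u,v,h):
    c=np.linalg.inv(z['K'])@[u,v,1]; R=z['R']; t=z['t'].ravel(); o=-R.T@t; r=R.T@c; return o+r*(h-o[2])/r[2]
m=m0&(H>100)&(H<130)&(S>120); v,u=np.nonzero(m)
q=np.array([rayz(a,b,65) for a,b in zip(u,v)]); r=cv2.minAreaRect(q[:,:2].astype(np.float32)); print('handle',r,'z',np.median(P[m],0))
w=m0&(H>8)&(H<25)&(S>60)&(V>120); v,u=np.nonzero(w); k=(v<245); v,u=v[k],u[k]
(c,rad)=cv2.minEnclosingCircle(np.column_stack([u,v]).astype(np.float32)); print('lid px',c,rad,'z pcts',np.percentile(P[v,u,2],[5,25,50,75,95]).round(1),'xy',P[v,u].mean(0).round(1), 'xy@72',rayz(*c,72).round(1), 'diam',(rad*2*np.median(z['d'][v,u])/350.87))
b=m0&(P[...,2]>7)&(P[...,2]<17)&(V>150); print('base',cv2.minAreaRect(P[b][:,:2].astype(np.float32)),np.median(P[b],0))
m1=np.zeros((400,640),bool); m1[240:400,270:380]=1
for lo,hi in((145,178),(178,190),(195,235),(235,262),(262,310)):
    b=m1&(P[...,2]>lo)&(P[...,2]<hi); vv,uu=np.nonzero(b); 
    if b.sum()>3: print(lo,b.sum(),P[b].mean(0).round(),cv2.minAreaRect(P[b][:,:2].astype(np.float32)),uu.min(),uu.max(),vv.min(),vv.max())
# floor rim height near base and worktop
print('worktop z',np.median(P[200:260,265:280,2]), 'microwave', P[340:365,375:400,:].reshape(-1,3).mean(0).round())
t=np.load('top.npz');Q=t['P'];b=(Q[...,2]>100)&(Q[...,2]<400);b[:,:340]=0;b[:,470:]=0;b[215:]=0;print('mw',np.percentile(Q[b],[2,50,98],axis=0).round())
```

```text
handle ((433.5394592285156, 208.50050354003906), (14.044730186462402, 91.77496337890625), 12.216578483581543) z [432.26968851 217.56314176  64.16898168]
lid px (326.9468078613281, 217.5) 24.470611572265625 z pcts [63.4 64.7 66.4 72.7 74.1] xy [454.6 114.6  71.9] xy@72 [454.8 115.4  72. ] diam 75.92718
base ((463.30084228515625, 67.02960205078125), (132.69384765625, 183.74696350097656), 10.932018280029297) [438.1390648   27.20914911  11.19730301]
145 661 [480.  37. 160.] ((509.32550048828125, 15.847709655761719), (100.1795883178711, 200.96542358398438), 55.92403793334961) 276 379 279 369
235 812 [458.  24. 251.] ((454.6732177734375, 22.178394317626953), (70.60184478759766, 24.602922439575195), 39.307674407958984) 288 344 328 364
262 191 [438.   7. 270.] ((437.31634521484375, 4.721765995025635), (20.80543327331543, 10.025581359863281), 10.328617095947266) 287 306 358 369
worktop z -1.7705993223876084 microwave [565. -34. 168.]
mw [[ 555. -507.  109.]
 [ 696. -297.  233.]
 [ 941.  -25.  389.]]
```

```bash
cat >> h.py <<'E'
def goal(xyz,yaw=11.3):
    o=ctrl.get_obs(); R=Ro.from_rotvec(o['orientation']).as_matrix(); a=np.radians(yaw)
    y=np.array([np.cos(a),np.sin(a),0]); z=np.array([0,0,-1.]); G=np.column_stack([np.cross(y,z),y,z])
    print('turn',(Ro.from_matrix(R.T@G).as_rotvec()/1.5).round(3),'shift',(R.T@(np.array(xyz)-o['ee_pos'])/200).round(3))
E
python3 - <<'E'
from h import *
goal([428.5,234,230]); goal([428.5,234,39])
E
```

```text
turn [-0.001  0.    -0.017] shift [0.147 0.029 0.999]
turn [-0.001  0.    -0.017] shift [0.148 0.03  1.954]
```

Request:
{"name": "servo_tool", "arguments": {"rows": [[0,0,-0.017,0.147,0.029,0.999,60],[0,0,-0.017,0.147,0.029,0.999,60],[0,0,-0.017,0.147,0.029,0.999,60],[0,0,-0.017,0.147,0.029,0.999,60],[0,0,-0.017,0.147,0.029,0.999,60]]}}

```text
t: 2.52
ee_pos: [429.7, 233.5, 231.2]
orientation: [-1.992, -2.428, 0.002]
ft_force: [0.3, -0.4, 0.6]
width: 60.1
grasp_force: 0.0
```

Request:
{"name": "servo_tool", "arguments": {"rows": [[0,0,0,0,0,0.3,60],[0,0,0,0,0,0.6,60],[0,0,0,0,0,0.8,60],[0,0,0,0,0,0.95,60],[0,0,0,0,0,0.95,60]]}}

```text
t: 3.15
ee_pos: [430.7, 233.4, 41.5]
orientation: [1.994, 2.428, -0.0]
ft_force: [0.5, 0.2, 0.1]
width: 60.0
grasp_force: 0.0
```

Run:
```python
from h import *
obs();goal([428.5,234,39])
im,d,ci=grab('wrist','w2.png')
```

```text
{'t': 3.15, 'qpos': [0.472, 0.532, 2.022, -0.0, 0.587, 0.277], 'ee_pos': [430.736, 233.379, 41.466], 'orientation': [1.994, 2.428, -0.0], 'ft_force': [0.514, 0.239, 0.125], 'moment': [-0.043, -0.006, 0.055], 'width': 60.05}
turn [-0.     0.    -0.001] shift [ 0.005 -0.01   0.012]
```

View pics/w2.png

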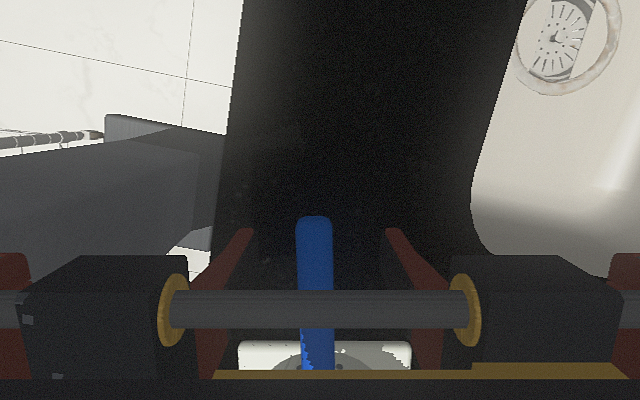

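The blue handle, about 297-333 px wide, sits centred between the fingers and its end is at row 217. I'll close on it.

Request:
{"name": "servo_tool", "arguments": {"rows": [[0,0,0,0,0,0,30],[0,0,0,0,0,0,18],[0,0,0,0,0,0,10],[0,0,0,0,0,0,10],[0,0,0,0,0,0,10]]}}

```text
t: 3.82
ee_pos: [430.0, 233.1, 41.2]
orientation: [1.993, 2.428, 0.001]
ft_force: [2.5, -0.5, 0.6]
width: 15.8
grasp_force: 29.9
```

Request:
{"name": "servo_tool", "arguments": {"rows": [[0,0,0,-0.04,0,0,10],[0,0,0,-0.08,0,0,10],[0,0,0,-0.12,0,0,10],[0,0,0,-0.16,0,0,10],[0,0,0,-0.2,0,0,10],[0,0,0,-0.24,0,0,10],[0,0,0,-0.26,0,0,10],[0,0,0,-0.28,0,0,10],[0,0,0,-0.28,0,0,10]]}}

```text
t: 4.95
ee_pos: [441.0, 177.6, 41.2]
orientation: [1.994, 2.427, 0.0]
ft_force: [3.0, 0.2, 0.5]
width: 16.1
grasp_force: 29.9
```

Request:
{"name": "servo_tool", "arguments": {"rows": [[0,0,0,-0.02,0,0,10],[0,0,0,-0.04,0,0,10],[0,0,0,-0.06,0,0,10],[0,0,0,-0.06,0,0,10]]}}

```text
t: 5.45
ee_pos: [443.2, 166.1, 41.2]
orientation: [1.994, 2.427, 0.0]
ft_force: [2.9, 2.0, 1.0]
width: 15.5
grasp_force: 29.9
```

Request:
{"name": "servo_tool", "arguments": {"rows": [[0,0,0,-0.01,0,0,10],[0,0,0,-0.02,0,0,10],[0,0,0,-0.02,0,0,10]]}}

```text
t: 5.82
ee_pos: [444.0, 162.6, 41.2]
orientation: [1.994, 2.427, 0.001]
ft_force: [2.7, 4.2, 1.9]
width: 15.5
grasp_force: 29.9
```

Request:
{"name": "servo_tool", "arguments": {"rows": [[0,0,0,-0.01,0,0,10],[0,0,0,-0.02,0,0,10],[0,0,0,-0.02,0,0,10]]}}

```text
t: 6.2
ee_pos: [444.8, 158.7, 41.2]
orientation: [1.994, 2.428, 0.001]
ft_force: [2.3, 3.9, 1.8]
width: 15.8
grasp_force: 29.9
```

Request:
{"name": "servo_tool", "arguments": {"rows": [[0,0,0,-0.01,0,0,10],[0,0,0,-0.01,0,0,10]]}}

```text
t: 6.45
ee_pos: [445.7, 157.5, 41.4]
orientation: [1.995, 2.427, 0.003]
ft_force: [1.7, 9.7, 2.2]
width: 15.9
grasp_force: 29.9
```

Request:
{"name": "servo_tool", "arguments": {"rows": [[0,0,0,-0.01,0,0,10],[0,0,0,-0.01,0,0,10]]}}

```text
t: 6.7
ee_pos: [447.0, 156.7, 41.7]
orientation: [1.995, 2.426, 0.007]
ft_force: [1.3, 17.0, 2.6]
width: 15.8
grasp_force: 30.0
```

Request:
{"name": "servo_tool", "arguments": {"rows": [[0,0,0,-0.01,0,0,10],[0,0,0,-0.01,0,0,10]]}}

```text
t: 6.95
ee_pos: [448.3, 156.1, 42.2]
orientation: [1.996, 2.424, 0.012]
ft_force: [1.5, 27.2, 5.2]
width: 15.7
grasp_force: 30.0
```

Request:
{"name": "servo_tool", "arguments": {"rows": [[0,0,0,0,0,0,40],[0,0,0,0,0,0,40],[0,0,0,0.03,0,0,40],[0,0,0,0.03,0,-0.3,40],[0,0,0,0.4,0,-0.6,40],[0,0,0,0.6,0,-1.0,40],[0,0,0,0.6,0,-1.0,40],[0,0,0,0.6,0,-1.0,40],[0,0,0,0.6,0,-1.0,40]]}}

```text
t: 8.07
ee_pos: [421.6, 269.7, 240.2]
orientation: [-1.993, -2.428, 0.003]
ft_force: [0.5, -0.2, -0.2]
width: 40.2
grasp_force: 0.0
```

Run:
```python
from h import *
obs(); im,d,ci=grab('wrist'); np.savez('w3.npz',im=im,d=d,P=pts(d,ci),K=ci['intrinsics'],R=ci['R'],t=ci['t'])
it,dt,ct=grab('top'); s=it[170:270,255:375]; is_,ds,cs=grab('scene'); s2=is_[165:290,265:375]
a=cv2.resize(s,None,fx=4,fy=4,interpolation=cv2.INTER_CUBIC);b=cv2.resize(s2,(320,364));c=np.zeros((820-0-0 and 400+0,480,3),np.uint8)
out=np.zeros((600,800,3),np.uint8); out[:400,:480]=a; out[:364,480:]=b; cc=cv2.resize(im,(320,200)); out[400:,:320]=cc
cv2.imwrite('pics/m3.png',out[:,:,::-1])
np.savez('top3.npz',im=it,P=pts(dt,ct),K=ct['intrinsics'],R=ct['R'],t=ct['t']);np.savez('scene3.npz',im=is_,P=pts(ds,cs),K=cs['intrinsics'],R=cs['R'],t=cs['t'])
```

```text
{'t': 8.075, 'qpos': [0.546, 0.218, 1.883, -0.0, 1.042, 0.35], 'ee_pos': [421.604, 269.73, 240.245], 'orientation': [-1.993, -2.428, 0.003], 'ft_force': [0.522, -0.225, -0.208], 'moment': [-0.041, 0.047, 0.008], 'width': 40.206}
```

View pics/m3.png

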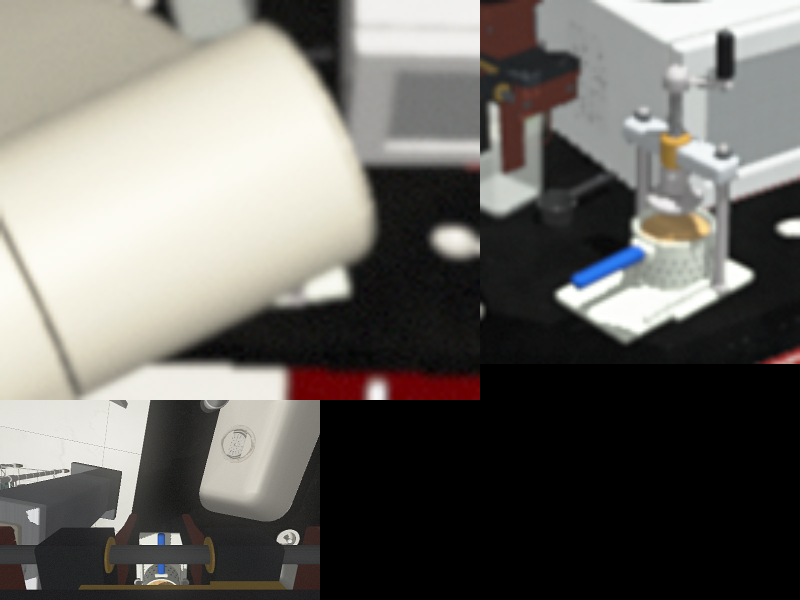

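The mould now stands under the plate with the handle straight out. In the inset from the scene camera the grip is at about (725,55) and the hub at (677,75), which is roughly pixels (349,184) and (333,191).

Run:
```python
from h import *
z=np.load('scene3.npz'); im,P=z['im'],z['P']; hsv=cv2.cvtColor(im,cv2.COLOR_RGB2HSV); H,S,V=[hsv[...,i].astype(int) for i in range(3)]
K,R,t=z['K'],z['R'],z['t'].ravel()
def rayz(u,v,h,K=K,R=R,t=t):
    r=R.T@(np.linalg.inv(K)@[u,v,1]); o=-R.T@t; return (o+r*(h-o[2])/r[2]).round(1)
m=np.zeros((400,640),bool); m[165:290,265:375]=1
b=m&(H>100)&(H<130)&(S>150); q=P[b]; q=q[(q[:,2]>50)&(q[:,2]<75)]; print('handle',len(q),q.mean(0).round(1), q[:,1].min(),q[:,1].max(),cv2.fitLine(q[:,:2].astype(np.float32),cv2.DIST_HUBER,0,.01,.01).ravel().round(3))
g=m&(V<60); g[200:]=0; g[:,:340]=0; g[:,358:]=0; v,u=np.nonzero(g); print('grip px',len(u),u.mean(),v.min(),v.max(),v.mean(),rayz(u.mean(),v.mean(),277), P[g].mean(0).round(1))
print('hub',rayz(332.7,190.8,251),P[188:194,330:336].reshape(-1,3).mean(0).round(1))
# crank from wrist w1
z=np.load('w1.npz'); 
b=np.zeros((400,640),bool); b[325:372,285:347]=1; P=z['P']; b&=(P[...,2]>235)&(P[...,2]<262); q=P[b]
print('arm axis', cv2.fitLine(q[:,:2].astype(np.float32),cv2.DIST_L2,0,.01,.01).ravel().round(2), q[q[:,0]>462].mean(0).round(1),q[:,:2].max(0))
b=np.zeros((400,640),bool); b[325:372,270:347]=1; V1=cv2.cvtColor(z['im'],cv2.COLOR_RGB2GRAY); b&=P[...,2]>264; q=P[b];print('grip w1',len(q),q.mean(0).round(1),q.min(0).round(1),q.max(0).round(1))
# top0 grip: dark px
z=np.load('top.npz'); ct=ctrl.camera_info('top')
g=np.zeros((400,640),bool); g[195:215,325:345]=1; Pt=z['P']; g&=Pt[...,2]>262; v,u=np.nonzero(g); print('top grip',len(u),u.mean(),v.mean(),rayz(u.mean(),v.mean(),290,np.array(ct['intrinsics']),np.array(ct['R']),np.array(ct['t']).ravel()))
g[:]=0; g[195:215,315:345]=1; g&=(Pt[...,2]>240)&(Pt[...,2]<262); print('top hub/arm',g.sum(),Pt[g].mean(0).round(1),Pt[g].max(0).round(1))
```

```text
handle 116 [448.8 134.   65.4] 89.29812878208558 179.72262965881865 [ 1.90000e-01 -9.82000e-01  4.48025e+02  1.33624e+02]
grip px 71 348.92957746478874 177 191 184.19718309859155 [4.364e+02 1.000e-01 2.770e+02] [402.4  24.7 295.4]
hub [470.1  35.  251. ] [465.9  38.6 254.5]
arm axis [  0.73   0.69 458.15  24.2 ] [472.5  37.3 254.7] [485.27158721  47.31090452]
grip w1 566 [426.7 161.7 455.3] [414.3  -2.1 264. ] [448.4 269.3 591.3]
top grip 58 334.94827586206895 205.60344827586206 [432.5  -2.1 290. ]
top hub/arm 84 [455.5  22.  252.2] [478.   45.3 261.8]
```

Request:
{"name": "servo_tool", "arguments": {"rows": [[0,0,0,0,0,-0.3,50],[0,0,0,-0.2,0,-0.6,50],[0,0,0,-0.5,0,-0.8,50],[0,0,0,-0.8,0,-0.8,50],[0,0,0,-0.9,0,-0.8,50],[0,0,0,-0.9,0,-0.8,50]]}}

```text
t: 8.98
ee_pos: [457.4, 91.4, 400.1]
orientation: [-1.999, -2.422, 0.002]
ft_force: [0.2, 0.1, -0.4]
width: 49.9
grasp_force: 0.0
```

Run:
```python
from h import *
obs();goal([435.5,-1,330]);goal([435.5,-1,264])
```

```text
{'t': 8.975, 'qpos': [0.172, 0.008, 1.748, -0.0, 1.387, -0.019], 'ee_pos': [457.394, 91.438, 400.146], 'orientation': [-1.999, -2.422, 0.002], 'ft_force': [0.211, 0.079, -0.424], 'moment': [-0.063, 0.058, -0.012], 'width': 49.875}
turn [-0.001  0.    -0.004] shift [-0.433 -0.194  0.351]
turn [-0.001  0.    -0.004] shift [-0.433 -0.194  0.681]
```

Request:
{"name": "servo_tool", "arguments": {"rows": [[0,0,-0.004,-0.25,-0.11,0,50],[0,0,-0.004,-0.433,-0.194,0.1,50],[0,0,-0.004,-0.433,-0.194,0.351,50],[0,0,-0.004,-0.433,-0.194,0.351,50]]}}

```text
t: 9.48
ee_pos: [433.5, 1.6, 327.5]
orientation: [-1.983, -2.428, 0.008]
ft_force: [-0.6, 0.3, 0.1]
width: 49.5
grasp_force: 0.0
```

Run:
```python
from h import *
obs();goal([435.5,-1,264])
a=grab('scene')[0][130:230,280:420]; b=grab('wrist')[0]
out=np.zeros((500,800,3),np.uint8); out[:286,:400]=cv2.resize(a,(400,286)); out[:250,400:]=cv2.resize(b,(400,250)); c=grab('top')[0][170:250,280:400]; out[286:486,:300]=cv2.resize(c,(300,200))
cv2.imwrite('pics/m4.png',out[:,:,::-1])
```

```text
{'t': 9.475, 'qpos': [-0.024, 0.012, 1.907, 0.0, 1.231, -0.225], 'ee_pos': [433.473, 1.587, 327.464], 'orientation': [-1.983, -2.428, 0.008], 'ft_force': [-0.577, 0.296, 0.149], 'moment': [-0.049, 0.025, 0.005], 'width': 49.523}
turn [-0.006 -0.001  0.002] shift [-0.015  0.01   0.317]
```

View pics/m4.png

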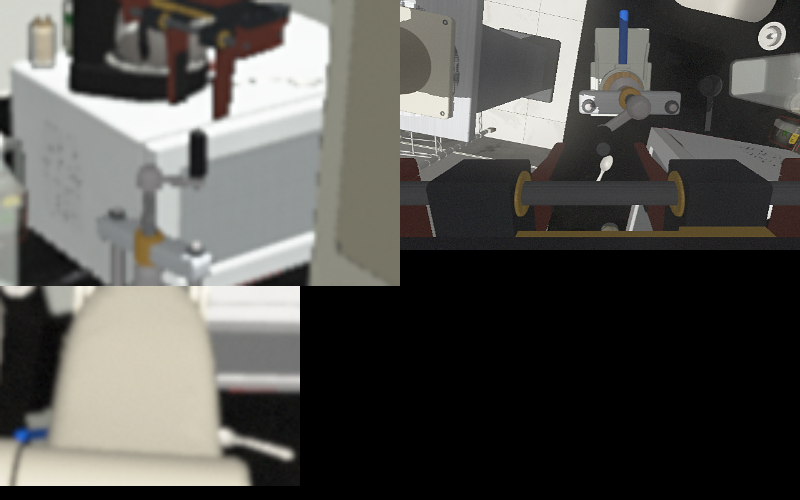

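The fingers hang above the grip, which is at (198,150) in the left inset. In the wrist inset what looks like the grip's top shows near (603,150). I'll check it by depth.

Run:
```python
from h import *
o=obs(); im,d,ci=grab('wrist'); P=pts(d,ci); m=np.zeros((400,640),bool); m[185:290,290:360]=1
g=m&(P[...,2]>265)&(P[...,2]<312)&(abs(P[...,0]-440)<40)&(abs(P[...,1])<40); v,u=np.nonzero(g); q=P[g]
print(len(q),u.min(),u.max(),v.min(),v.max(),np.percentile(q,[3,50,97],axis=0).round(1).tolist())
t=q[q[:,2]>np.percentile(q[:,2],97)-5]; print('top face',len(t),t.mean(0).round(1),cv2.minEnclosingCircle(t[:,:2].astype(np.float32)))
h=np.zeros_like(m); h[150:200,355:400]=1; h&=(P[...,2]>240)&(P[...,2]<265); q=P[h];print('hub',len(q),q.mean(0).round(1),cv2.minEnclosingCircle(q[:,:2].astype(np.float32)))
```

```text
{'t': 9.625, 'qpos': [-0.023, 0.008, 1.9, 0.0, 1.232, -0.225], 'ee_pos': [437.013, 1.923, 332.05], 'orientation': [1.985, 2.434, 0.001], 'ft_force': [-0.492, 0.553, 0.279], 'moment': [-0.004, 0.011, -0.041], 'width': 50.02}
1285 303 338 203 249 [[429.0, -8.7, 267.6], [437.8, 2.9, 298.1], [447.3, 8.8, 303.3]]
top face 600 [438.4  -0.6 301.2] ((438.61328125, -1.300819754600525), 9.514604568481445)
hub 1386 [469.8  35.  253.1] ((470.6976623535156, 30.61644172668457), 18.664308547973633)
```

Request:
{"name": "servo_tool", "arguments": {"rows": [[0,0,0,-0.012,0,0.12,50],[0,0,0,-0.012,0,0.24,50],[0,0,0,-0.012,0,0.34,50],[0,0,0,-0.012,0,0.34,50],[0,0,0,-0.012,0,0.34,50]]}}

```text
t: 10.3
ee_pos: [437.7, -0.9, 264.3]
orientation: [1.985, 2.433, 0.002]
ft_force: [0.4, 0.7, 0.3]
width: 50.0
grasp_force: 0.0
```

Request:
{"name": "servo_tool", "arguments": {"rows": [[0,0,0,0,0,0,30],[0,0,0,0,0,0,24],[0,0,0,0,0,0,14],[0,0,0,0,0,0,14],[0,0,0,0,0,0,14],[0,0,0,0,0,0,14]]}}

```text
t: 11.05
ee_pos: [438.1, -0.9, 263.3]
orientation: [1.985, 2.432, 0.004]
ft_force: [4.8, 1.0, -3.3]
width: 21.3
grasp_force: 30.0
```

Run:
```python
from h import *
obs();goal([437.5,-0.5,264])
```

```text
{'t': 11.05, 'qpos': [-0.03, 0.086, 1.984, 0.001, 1.067, -0.231], 'ee_pos': [438.139, -0.947, 263.289], 'orientation': [1.985, 2.432, 0.004], 'ft_force': [4.811, 1.001, -3.342], 'moment': [0.143, -0.781, -0.049], 'width': 21.264}
turn [0.002 0.    0.003] shift [ 0.003 -0.003 -0.004]
```

```bash
cat >> h.py <<'E'
def arc(phi0,n=10,step=9.,r=50,g=14):
    a=np.radians(phi0+step*np.arange(n+1)); 
    print([[0,0,0,round(r*(np.cos(x)-np.cos(a[0]))/200,4),round(r*(np.sin(x)-np.sin(a[0]))/200,4),round(12*step*i/360/200,4),g] for i,x in enumerate(a) if i])
def tan(pos,f,piv):
    d=np.array(pos)[:2]-piv; r=np.linalg.norm(d); d/=r; t=np.array([d[1],-d[0]])  # clockwise
    return r.round(1), np.degrees(np.arctan2(d[1],d[0])).round(1), 'tan',(np.array(f)[:2]@t).round(2),'rad',(np.array(f)[:2]@d).round(2)
E
python3 - <<'E'
from h import *
for k in range(4): arc(-127.5+90*k)
E
```

```text
[[0, 0, 0, np.float64(0.0329), np.float64(-0.0214), 0.0015, 14], [0, 0, 0, np.float64(0.0687), np.float64(-0.0373), 0.003, 14], [0, 0, 0, np.float64(0.1066), np.float64(-0.0475), 0.0045, 14], [0, 0, 0, np.float64(0.1456), np.float64(-0.0516), 0.006, 14], [0, 0, 0, np.float64(0.1848), np.float64(-0.0495), 0.0075, 14], [0, 0, 0, np.float64(0.2232), np.float64(-0.0414), 0.009, 14], [0, 0, 0, np.float64(0.2598), np.float64(-0.0273), 0.0105, 14], [0, 0, 0, np.float64(0.2938), np.float64(-0.0077), 0.012, 14], [0, 0, 0, np.float64(0.3243), np.float64(0.017), 0.0135, 14], [0, 0, 0, np.float64(0.3505), np.float64(0.0461), 0.015, 14]]
[[0, 0, 0, np.float64(0.0214), np.float64(0.0329), 0.0015, 14], [0, 0, 0, np.float64(0.0373), np.float64(0.0687), 0.003, 14], [0, 0, 0, np.float64(0.0475), np.float64(0.1066), 0.0045, 14], [0, 0, 0, np.float64(0.0516), np.float64(0.1456), 0.006, 14], [0, 0, 0, np.float64(0.0495), np.float64(0.1848), 0.0075, 14], [0, 0, 0, np.float64(0.0414), np.float64(0.2232), 0.009, 14], [0, 0, 0, np.float64(0.0273), np.float64(0.2598), 0.0105, 14], [0, 0, 0, np.float64(0.0077)
[... 739 characters left out ...]
 0, np.float64(-0.3505), np.float64(-0.0461), 0.015, 14]]
[[0, 0, 0, np.float64(-0.0214), np.float64(-0.0329), 0.0015, 14], [0, 0, 0, np.float64(-0.0373), np.float64(-0.0687), 0.003, 14], [0, 0, 0, np.float64(-0.0475), np.float64(-0.1066), 0.0045, 14], [0, 0, 0, np.float64(-0.0516), np.float64(-0.1456), 0.006, 14], [0, 0, 0, np.float64(-0.0495), np.float64(-0.1848), 0.0075, 14], [0, 0, 0, np.float64(-0.0414), np.float64(-0.2232), 0.009, 14], [0, 0, 0, np.float64(-0.0273), np.float64(-0.2598), 0.0105, 14], [0, 0, 0, np.float64(-0.0077), np.float64(-0.2938), 0.012, 14], [0, 0, 0, np.float64(0.017), np.float64(-0.3243), 0.0135, 14], [0, 0, 0, np.float64(0.0461), np.float64(-0.3505), 0.015, 14]]
```

Request:
{"name": "servo_tool", "arguments": {"rows": [[0,0,0,0.0687,-0.0373,0.003,14],[0,0,0,0.1456,-0.0516,0.006,14],[0,0,0,0.2232,-0.0414,0.009,14],[0,0,0,0.2938,-0.0077,0.012,14],[0,0,0,0.3505,0.0461,0.015,14]]}}

```text
t: 11.68
ee_pos: [433.2, 68.2, 260.2]
orientation: [1.982, 2.431, -0.001]
ft_force: [7.3, -12.5, -4.7]
width: 21.2
grasp_force: 30.0
```

Run:
```python
from h import *
o=obs();print(tan(o['ee_pos'],o['ft_force'],[470.2,35.2]))
```

```text
{'t': 11.675, 'qpos': [0.132, 0.091, 1.987, -0.005, 1.061, -0.068], 'ee_pos': [433.199, 68.233, 260.184], 'orientation': [1.982, 2.431, -0.001], 'ft_force': [7.316, -12.503, -4.73], 'moment': [-2.406, -1.099, -0.03], 'width': 21.248}
(np.float64(49.6), np.float64(138.2), 'tan', np.float64(-4.45), 'rad', np.float64(-13.78))
```

Request:
{"name": "servo_tool", "arguments": {"rows": [[0,0,0,0.0373,0.0687,0.003,14],[0,0,0,0.0516,0.1456,0.006,14],[0,0,0,0.0414,0.2232,0.009,14],[0,0,0,0.0077,0.2938,0.012,14],[0,0,0,-0.0461,0.3505,0.015,14]]}}

```text
t: 12.3
ee_pos: [502.6, 75.5, 257.6]
orientation: [-1.986, -2.432, -0.003]
ft_force: [-3.2, 5.8, 5.0]
width: 21.1
grasp_force: 30.0
```

Request:
{"name": "servo_tool", "arguments": {"rows": [[0,0,0,-0.0687,0.0373,0.003,14],[0,0,0,-0.1456,0.0516,0.006,14],[0,0,0,-0.2232,0.0414,0.009,14],[0,0,0,-0.2938,0.0077,0.012,14],[0,0,0,-0.3505,-0.0461,0.015,14]]}}

```text
t: 12.92
ee_pos: [510.4, 3.5, 254.8]
orientation: [1.983, 2.429, 0.007]
ft_force: [7.3, 0.4, -2.8]
width: 21.3
grasp_force: 30.0
```

Request:
{"name": "servo_tool", "arguments": {"rows": [[0,0,0,-0.0373,-0.0687,0.003,14],[0,0,0,-0.0516,-0.1456,0.006,14],[0,0,0,-0.0414,-0.2232,0.009,14],[0,0,0,-0.0077,-0.2938,0.012,14],[0,0,0,0.0461,-0.3505,0.015,14]]}}

```text
t: 13.55
ee_pos: [438.1, -1.3, 251.4]
orientation: [1.986, 2.43, 0.004]
ft_force: [10.3, 2.7, -7.7]
width: 21.5
grasp_force: 30.0
```

Run:
```python
from h import *
o=obs();print(tan(o['ee_pos'],o['ft_force'],[470.2,35.2]))
```

```text
{'t': 13.55, 'qpos': [-0.03, 0.101, 1.998, 0.0, 1.037, -0.231], 'ee_pos': [438.087, -1.281, 251.364], 'orientation': [1.986, 2.43, 0.004], 'ft_force': [10.279, 2.741, -7.699], 'moment': [0.464, -1.635, 0.022], 'width': 21.488}
(np.float64(48.6), np.float64(-131.4), 'tan', np.float64(-5.9), 'rad', np.float64(-8.85))
```

Request:
{"name": "servo_tool", "arguments": {"rows": [[0,0,0,0.0687,-0.0373,0.003,14],[0,0,0,0.1456,-0.0516,0.006,14],[0,0,0,0.2232,-0.0414,0.009,14],[0,0,0,0.2938,-0.0077,0.012,14],[0,0,0,0.3505,0.0461,0.015,14]]}}

```text
t: 14.18
ee_pos: [433.2, 68.3, 248.2]
orientation: [1.982, 2.431, -0.001]
ft_force: [7.5, -12.9, -5.3]
width: 20.9
grasp_force: 30.0
```

Request:
{"name": "servo_tool", "arguments": {"rows": [[0,0,0,0.0373,0.0687,0.003,14],[0,0,0,0.0516,0.1456,0.006,14],[0,0,0,0.0414,0.2232,0.009,14],[0,0,0,0.0077,0.2938,0.012,14],[0,0,0,-0.0461,0.3505,0.015,14]]}}

```text
t: 14.8
ee_pos: [502.7, 75.5, 245.6]
orientation: [-1.986, -2.432, -0.003]
ft_force: [-2.6, 4.9, 5.3]
width: 20.9
grasp_force: 30.0
```

Run:
```python
from h import *
c=[471,36.5]
o=obs();print(tan(o['ee_pos'],o['ft_force'],c))
for p,f in(((433.2,68.2),(7.3,-12.5)),((502.6,75.5),(-3.2,5.8)),((510.4,3.5),(7.3,.4)),((438.1,-1.3),(10.3,2.7))): print(tan(p,f,c))
im,d,ci=grab('scene'); P=pts(d,ci)
a=cv2.resize(im[170:290,280:380],(600,600*120//100))[:600]
cv2.imwrite('pics/s5.png',cv2.resize(im[185:285,290:370],(480,600),interpolation=cv2.INTER_CUBIC)[:,:,::-1])
```

```text
{'t': 14.8, 'qpos': [0.124, 0.223, 1.863, 0.003, 1.055, -0.078], 'ee_pos': [502.661, 75.511, 245.612], 'orientation': [-1.986, -2.432, -0.003], 'ft_force': [-2.607, 4.92, 5.296], 'moment': [0.804, 0.613, 0.031], 'width': 20.925}
(np.float64(50.2), np.float64(50.9), 'tan', np.float64(-5.12), 'rad', np.float64(2.18))
(np.float64(49.3), np.float64(140.0), 'tan', np.float64(-4.89), 'rad', np.float64(-13.63))
(np.float64(50.2), np.float64(51.0), 'tan', np.float64(-6.14), 'rad', np.float64(2.49))
(np.float64(51.4), np.float64(-39.9), 'tan', np.float64(-4.99), 'rad', np.float64(5.34))
(np.float64(50.1), np.float64(-131.0), 'tan', np.float64(-6.0), 'rad', np.float64(-8.8))
```

View pics/s5.png

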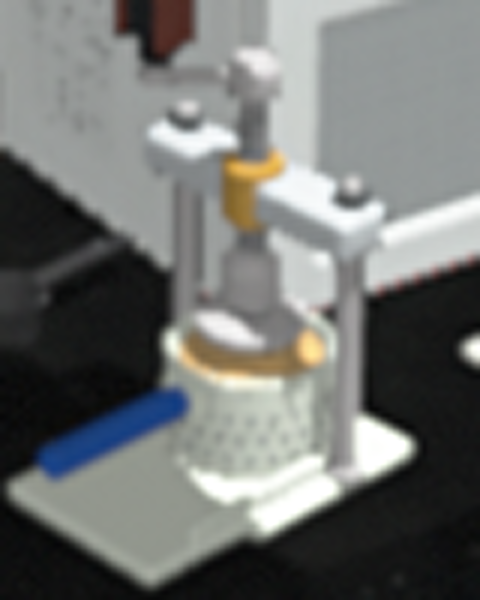

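The plate hangs just above the lid, with wood still visible at (310,345). The tangential force is still the free drag of about 5 N, so I go on in 36° steps to feel the touch.

Run:
```python
from h import *
for k in range(5):
    a=np.radians(52.5+36*k+np.array([0,18,36])); x=.25*np.cos(a);y=.25*np.sin(a)
    print([(x[i]-x[0]).round(4).item() for i in(1,2)],[(y[i]-y[0]).round(4).item() for i in(1,2)])
```

```text
[-0.0687, -0.1456] [0.0373, 0.0516]
[-0.0775, -0.1481] [-0.0102, -0.0439]
[-0.0567, -0.0941] [-0.0538, -0.1226]
[-0.0143, -0.004] [-0.0769, -0.1545]
[0.0337, 0.0875] [-0.0706, -0.1273]
```

Request:
{"name": "servo_tool", "arguments": {"rows": [[0,0,0,-0.0687,0.0373,0.003,14],[0,0,0,-0.1456,0.0516,0.006,14]]}}

```text
t: 15.1
ee_pos: [520.3, 49.3, 244.7]
orientation: [1.986, 2.432, 0.008]
ft_force: [5.0, 7.0, 0.1]
width: 21.4
grasp_force: 30.0
```

Request:
{"name": "servo_tool", "arguments": {"rows": [[0,0,0,-0.0775,-0.0102,0.003,14],[0,0,0,-0.1481,-0.0439,0.006,14]]}}

```text
t: 15.35
ee_pos: [518.7, 17.4, 243.5]
orientation: [1.984, 2.43, 0.009]
ft_force: [8.5, 3.2, -2.5]
width: 21.3
grasp_force: 30.0
```

Request:
{"name": "servo_tool", "arguments": {"rows": [[0,0,0,-0.0567,-0.0538,0.003,14],[0,0,0,-0.0941,-0.1226,0.006,14]]}}

```text
t: 15.6
ee_pos: [497.9, -7.1, 242.2]
orientation: [1.983, 2.429, 0.005]
ft_force: [7.0, -1.6, -2.3]
width: 21.0
grasp_force: 30.0
```

Request:
{"name": "servo_tool", "arguments": {"rows": [[0,0,0,-0.0143,-0.0769,0.003,14],[0,0,0,-0.004,-0.1545,0.006,14]]}}

```text
t: 15.85
ee_pos: [466.5, -14.1, 240.7]
orientation: [1.985, 2.43, 0.003]
ft_force: [5.5, 0.4, -4.2]
width: 21.7
grasp_force: 30.0
```

Request:
{"name": "servo_tool", "arguments": {"rows": [[0,0,0,0.0337,-0.0706,0.003,14],[0,0,0,0.0875,-0.1273,0.006,14]]}}

```text
t: 16.1
ee_pos: [438.0, -1.2, 239.4]
orientation: [1.985, 2.43, 0.004]
ft_force: [9.9, 1.8, -7.4]
width: 21.4
grasp_force: 30.0
```

Request:
{"name": "servo_tool", "arguments": {"rows": [[0,0,0,0.0687,-0.0373,0.003,14],[0,0,0,0.1456,-0.0516,0.006,14]]}}

```text
t: 16.35
ee_pos: [423.0, 25.2, 238.2]
orientation: [1.983, 2.429, 0.005]
ft_force: [14.8, -2.2, -12.0]
width: 21.3
grasp_force: 30.0
```

Request:
{"name": "servo_tool", "arguments": {"rows": [[0,0,0,0.0775,0.0102,0.003,14],[0,0,0,0.1481,0.0439,0.006,14]]}}

```text
t: 16.6
ee_pos: [425.5, 55.2, 236.9]
orientation: [1.982, 2.43, 0.002]
ft_force: [11.6, -11.6, -8.2]
width: 21.5
grasp_force: 30.0
```

Request:
{"name": "servo_tool", "arguments": {"rows": [[0,0,0,0.0567,0.0538,0.003,14],[0,0,0,0.0941,0.1226,0.006,14]]}}

```text
t: 16.85
ee_pos: [444.1, 78.0, 235.5]
orientation: [1.983, 2.432, -0.004]
ft_force: [-0.1, -13.5, 2.8]
width: 21.5
grasp_force: 30.0
```

```bash
cat > log.py <<'E'
from h import *
L=[(1.6,520.3,49.3,5,7),(1.7,518.7,17.4,8.5,3.2),(1.8,497.9,-7.1,7,-1.6),(1.9,466.5,-14.1,5.5,.4),(2,438,-1.2,9.9,1.8)]
E
python3 - <<'E'
from log import *
for a,x,y,f,g in L: print(a,tan((x,y),(f,g),[471,36.5]))
o=obs();print(tan(o['ee_pos'],o['ft_force'],[471,36.5]))
im=grab('scene')[0]
cv2.imwrite('pics/s6.png',cv2.resize(im[185:285,290:370],(480,600),interpolation=cv2.INTER_CUBIC)[:,:,::-1])
E
```

```text
1.6 (np.float64(50.9), np.float64(14.6), 'tan', np.float64(-5.52), 'rad', np.float64(6.6))
1.7 (np.float64(51.4), np.float64(-21.8), 'tan', np.float64(-6.13), 'rad', np.float64(6.7))
1.8 (np.float64(51.2), np.float64(-58.3), 'tan', np.float64(-5.12), 'rad', np.float64(5.04))
1.9 (np.float64(50.8), np.float64(-95.1), 'tan', np.float64(-5.44), 'rad', np.float64(-0.89))
2 (np.float64(50.1), np.float64(-131.2), 'tan', np.float64(-6.26), 'rad', np.float64(-7.88))
{'t': 16.85, 'qpos': [0.15, 0.146, 1.988, -0.005, 1.008, -0.05], 'ee_pos': [444.091, 78.029, 235.539], 'orientation': [1.983, 2.432, -0.004], 'ft_force': [-0.072, -13.491, 2.762], 'moment': [-2.472, -0.08, -0.016], 'width': 21.455}
(np.float64(49.5), np.float64(122.9), 'tan', np.float64(-7.4), 'rad', np.float64(-11.28))
```

View pics/s6.png

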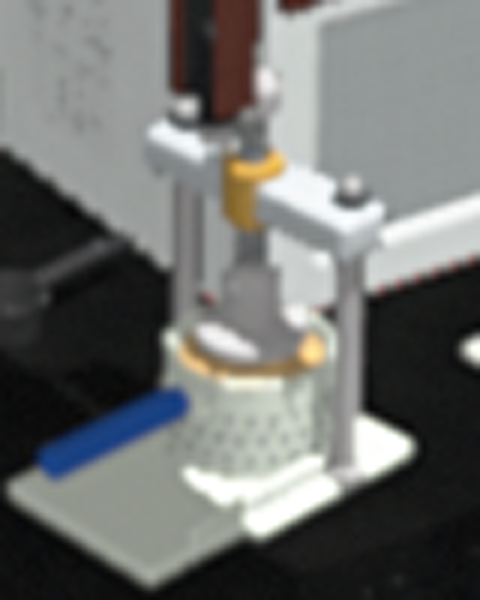

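The plate now appears to meet the lid, and the tangential drag has risen from 5.5 to 6.3 to 7.4 N, so the touch was at about 2.1 turns. I'll continue and confirm.

Request:
{"name": "servo_tool", "arguments": {"rows": [[0,0,0,0.0143,0.0769,0.003,14],[0,0,0,0.004,0.1545,0.006,14]]}}

```text
t: 17.15
ee_pos: [472.7, 86.1, 234.5]
orientation: [-1.986, -2.433, 0.004]
ft_force: [-6.3, -1.8, 9.0]
width: 21.2
grasp_force: 30.0
```

Request:
{"name": "servo_tool", "arguments": {"rows": [[0,0,0,-0.0337,0.0706,0.003,14],[0,0,0,-0.0875,0.1273,0.006,14]]}}

```text
t: 17.4
ee_pos: [502.1, 75.9, 233.7]
orientation: [-1.986, -2.432, -0.003]
ft_force: [-4.5, 8.2, 7.9]
width: 21.0
grasp_force: 30.0
```

Run:
```python
from h import *
for c in([471,36.5],[471.5,36]):
  o=ctrl.get_obs();print(tan(o['ee_pos'],o['ft_force'],c))
  for p,f in(((433.2,68.3),(7.5,-12.9)),((502.7,75.5),(-2.6,4.9)),((423,25.2),(14.8,-2.2)),((425.5,55.2),(11.6,-11.6)),((444.1,78),(-.1,-13.5))): print(tan(p,f,c))
```

```text
(np.float64(50.2), np.float64(51.7), 'tan', np.float64(-8.6), 'rad', np.float64(3.68))
(np.float64(49.4), np.float64(139.9), 'tan', np.float64(-5.04), 'rad', np.float64(-14.04))
(np.float64(50.3), np.float64(50.9), 'tan', np.float64(-5.11), 'rad', np.float64(2.16))
(np.float64(49.3), np.float64(-166.8), 'tan', np.float64(-5.53), 'rad', np.float64(-13.9))
(np.float64(49.2), np.float64(157.7), 'tan', np.float64(-6.32), 'rad', np.float64(-15.14))
(np.float64(49.5), np.float64(123.0), 'tan', np.float64(-7.43), 'rad', np.float64(-11.27))
(np.float64(50.3), np.float64(52.5), 'tan', np.float64(-8.55), 'rad', np.float64(3.8))
(np.float64(50.1), np.float64(139.9), 'tan', np.float64(-5.03), 'rad', np.float64(-14.05))
(np.float64(50.3), np.float64(51.7), 'tan', np.float64(-5.08), 'rad', np.float64(2.23))
(np.float64(49.7), np.float64(-167.4), 'tan', np.float64(-5.36), 'rad', np.float64(-13.97))
(np.float64(49.8), np.float64(157.3), 'tan', np.float64(-6.24), 'rad', np.float64(-15.17))
(np.float64(50.1), np.float64(123.1), 'tan', np.float64(-7.46), 'rad', np.float64(-11.25))
```

Request:
{"name": "servo_tool", "arguments": {"rows": [[0,0,0,-0.0687,0.0373,0.003,14],[0,0,0,-0.1456,0.0516,0.006,14]]}}

```text
t: 17.65
ee_pos: [520.2, 49.9, 232.8]
orientation: [1.987, 2.432, 0.009]
ft_force: [3.6, 11.7, 2.0]
width: 21.3
grasp_force: 30.0
```

Run:
```python
from h import *
c=[471,36.5]
o=obs();print(tan(o['ee_pos'],o['ft_force'],c))
im,d,ci=grab('scene'); np.savez('s7.npz',im=im,P=pts(d,ci))
o=obs();print(tan(o['ee_pos'],o['ft_force'],c))
```

```text
{'t': 17.65, 'qpos': [0.071, 0.258, 1.849, 0.004, 1.03, -0.133], 'ee_pos': [520.241, 49.861, 232.793], 'orientation': [1.987, 2.432, 0.009], 'ft_force': [3.632, 11.682, 2.024], 'moment': [1.774, -0.405, 0.018], 'width': 21.307}
(np.float64(51.0), np.float64(15.2), 'tan', np.float64(-10.32), 'rad', np.float64(6.56))
{'t': 17.7, 'qpos': [0.068, 0.259, 1.849, 0.003, 1.03, -0.134], 'ee_pos': [520.633, 48.437, 232.661], 'orientation': [1.987, 2.432, 0.008], 'ft_force': [4.875, 8.199, 3.351], 'moment': [1.504, -0.577, -0.024], 'width': 21.379}
(np.float64(51.0), np.float64(13.5), 'tan', np.float64(-6.83), 'rad', np.float64(6.66))
```

Request:
{"name": "servo_tool", "arguments": {"rows": [[0,0,0,0,0,0,40],[0,0,0,0,0,0,40],[0,0,0,0,0,0,40],[0,0,0,0,0,-0.1,40],[0,0,0,0,0,-0.3,40],[0,0,0,0,0,-0.6,40],[0,0,0,0.3,0,-0.8,40],[0,0,0,0.6,0,-0.8,40],[0,0,0,0.6,0,-0.8,40]]}}

```text
t: 18.82
ee_pos: [493.2, 168.3, 392.3]
orientation: [1.981, 2.438, 0.002]
ft_force: [0.9, -0.0, -0.2]
width: 40.1
grasp_force: 0.0
```

Run:
```python
from h import *
obs(); a=grab('scene')[0]; b=grab('wrist')[0]
out=np.zeros((450,800,3),np.uint8); out[:450,:360]=cv2.resize(a[175:285,290:378],(360,450),interpolation=cv2.INTER_CUBIC); out[:275,360:]=cv2.resize(b,(440,275))
cv2.imwrite('pics/m8.png',out[:,:,::-1])
```

```text
{'t': 18.825, 'qpos': [0.306, 0.107, 1.66, 0.0, 1.374, 0.1], 'ee_pos': [493.183, 168.339, 392.348], 'orientation': [1.981, 2.438, 0.002], 'ft_force': [0.92, -0.036, -0.219], 'moment': [-0.017, 0.05, -0.038], 'width': 40.063}
```

View pics/m8.png

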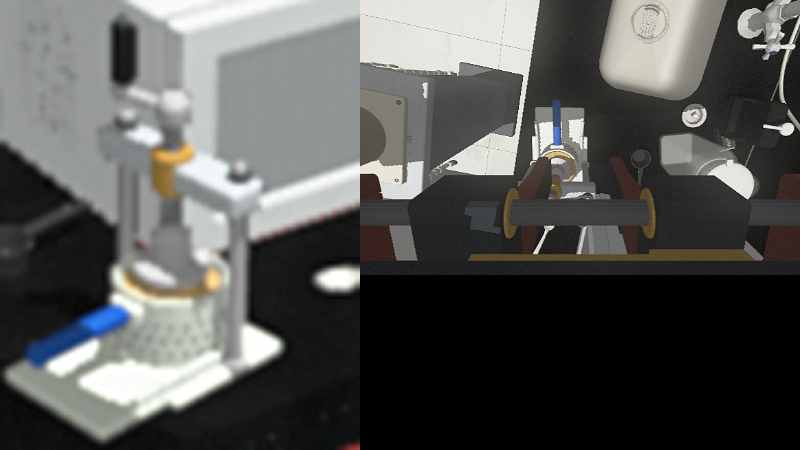

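The plate sits pressed on the lid at about (175,275) and the crank was left at (125,60). The mould is home and the arm is clear, so I'm handing in.

```bash
python3 -c "
from workcell import ctrl; print(ctrl.close_job())"
```

```text
the job is handed in; nothing more can be done
None
```

I pushed the mould home against the stop and wound the press down about 2.6 turns, 0.5 to 0.6 of a turn past the first touch by feel, then let go with the arm clear and handed the job in at about 19 s.

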